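# Route the hydraulic test bench to the elbow

## Robot

A 7-joint arm with a two-finger parallel gripper is mounted at the origin on the work surface. World frame = base frame: x ahead of the robot, y to its left, z up, the work surface at z = 0. Lengths are in mm, angles in rad, forces in N, time in s.
With the tool pointing down it reaches from about 400 to 850 mm from the base axis. Payload 4.5 kg.
Tool frame: the origin (TCP) lies midway between the tips of the shut fingers; the grasp point (between the pads) lies 19 mm behind it; x points along the fingers, y is the direction in which the jaws open and shut, and the axes are right-handed (so a half turn about x gives the same grasp; the last joint's range is limited). The gripper opens to 88 mm and grips with 3 to 60 N. Pads are 18 mm wide; open, the fingers measure 123 mm over their backs; the gripper's body (75 mm by 187 mm) begins 45 mm behind the grasp point.
Start: joints at [1.308, 0.689, -0.195, 1.565, 0.157, 0.902, -0.215], TCP at [182.817, -597.688, 238.743] pointing down, gripper open.
Joint ranges: [-3.01, 3.01], [-0.46, 2.08], [-1.47, 1.51], [0.13, 2.56], [-1, 4.14], [0.04, 2.09], [-2.66, 2.66]. Speed limits (rad/s): [2.57, 2.57, 3.14, 3.14, 3.14, 3.14, 3.14].

## Interface

Orientations are given as [roll, pitch, yaw] about the fixed x, y, z axes, in that order (R = Rz(yaw) Ry(pitch) Rx(roll)).
In Python, from station import robot gives the robot as it stands.
- The arm moves only by the tool step_arm, never from a script. Its argument "targets" is one flat list of numbers, 7 for each row, row after row: the turn, a rotation vector about the tool's x, y, z in degrees, then the shift along the tool's x, y, z in mm, then the closure, from -1 (fully open) to 1 (shut). In form: [wx, wy, wz, dx, dy, dz, grip, wx, wy, wz, dx, dy, dz, grip, ...]. A call has 1 to 5 rows; each row shifts and turns the pose as measured when the row begins, along the tool's axes as they then stand; what a row does not reach is not made up. A row lasts 1/12 s, in which the tool goes at most 41.7 mm and 7.16 degrees, less where a joint would pass 70% of its speed; a pose out of reach is approached as far as the arm can. A call with a gripper value outside its range is refused whole. The fingers move at their own pace and stop on an object; "grip_force" is the grip in N (left out, the last holds). Time passes only in rows, so rows that do not move let the fingers close. It gives the time, the measured TCP pose, the force and the opening at its end, in the units of the state.
- robot.read_state(): the state, without advancing time (a new reading comes with each control period).
- robot.get_image(name): name is "side" or "top"; returns a dict with "color" (400x640x3 uint8, red, green, blue), "range_z" (400x640 float32, mm along the optical axis (not along the pixel's ray), 0 where there is no reading), "fx", "fy", "cx", "cy" (pixels), "rvec" (rotation vector, rad) and "tvec" (3), from world to camera coordinates, as OpenCV has them. Camera axes: x right, y down, z forward; pixel columns grow to the right and rows downward; lengths in mm; the calibration is good to about 2 mm. A picture is of the moment at which its call begins.
- robot.finish_job(): hands the job in, once; it reports no verdict.
The state is a dict: "clock": time; "joint_pos": joint angles; "dq": joint speeds; "effort": joint torques, N m; "eef_pos": TCP position; "eef_rot": TCP orientation; "force": force on the tool from outside, world axes, zero at the start; "ft_torque": the same for the moment, N m; "opening": finger opening in mm.
Only numpy, scipy, OpenCV 4.12 (cv2) and the standard library are available. Lean on these libraries where they do the work, as an engineer would, in place of code of your own. Each camera call takes 0.05 s, during which the arm holds its last target.

## Task

On the hydraulic test bench, push the selector handle round with a fingertip until it points straight at the port that carries the elbow fitting, and leave it there. Only then push the supply valve's lever fully open, a quarter turn counterclockwise to its stop, in line with the pipe. Push only, never pinch either handle, and leave all the loose things where they are.

Things in the scene. Friction and masses are not known exactly. Their poses are not given: they have to be found in the camera images.
- selector (a joint): Turning angle of the selector handle (rad) about its upright axis: 0 = handle points along the distributor's own -x (roughly at the robot), positive = counterclockwise seen from above; stops at -3.05 and +3.05. Starts between -0.9 and 0.9. Plain friction (about 0.12 N m, 2 N at mid-bar), no spring: it stays where it is left
- selector_hub (a point): Centre of the selector's round hub (40 mm diameter, 26 mm high), on the turning axis at the mid-height of the handle bar, 95 mm above the table; 35 mm of air under the bar down to the block's top. Its +x axis points out along the bar
- selector_tip (a point): Outer end of the selector handle, a dark steel bar 16 mm wide and 14 mm high with a ridge 6 mm wide standing 3 mm proud above and below; it runs out 96 mm from the axis, level, mid-height 95 mm above the table. Its +x axis is the way the handle points, z up. The bar's flanks (full width) end 14 mm short of this point, the ridge runs on to it. Its two upright flanks stand 8 mm either side of the centreline: push on one of them at a time
- distributor: Aluminium block fixed to the table, 220 mm (x) by 300 mm (y), 50 mm high. Origin at table level under the selector's axis; the block reaches from x = -60 to +160 mm and y = -150 to +150 mm. Its four ports are in the top face, 125 mm from the selector's axis, at -66, -22, +22 and +66 degrees from its own +x axis (the side away from the robot). One port carries the elbow, three carry low hexagonal blanking plugs 20 mm high.
- elbow: Steel 90 degree hose elbow screwed upright into one of the four ports (fixed): hexagon 38 mm at the foot, bent tube, hexagon nut 42 mm at the outer end; 76 mm high over the block's top and reaching 60 mm sideways from its upright leg along its own +x, which is the distributor's +x to within 0.3 rad. Origin: centre of its foot, on the port's axis, at the block's top face, 50 mm above the table
- lever (a joint): Turning angle of the supply valve's lever (rad): 0 = shut stop, lever square to the pipe and pointing along the valve's own -x (roughly at the robot); 1.571 = open stop, lever in line with the pipe along the valve's -y (to the robot's right). Positive is counterclockwise from above. Starts between 0 and 0.12. Plain friction (about 0.18 N m, 2 N at 90 mm), no spring
- lever_hub (a point): Centre of the lever's round hub (36 mm diameter, 26 mm high), on the turning axis at the mid-height of the lever, 95 mm above the table. Its +x axis points out along the lever
- lever_tip (a point): Outer end of the lever, a bright steel bar of the same section as the selector handle (16 mm wide, 14 mm high, ridge 3 mm proud above and below), 120 mm from the axis, level, mid-height 95 mm. Its +x axis is the way the lever points. Full width ends 14 mm short of this point
- supply_valve: Brass ball valve fixed on a foot, with steel pipe running along its own y, 240 mm over the end flanges, pipe top 59 mm and valve body top 73 mm above the table. Origin at table level under the lever's axis
- cap_nut: Bystander: loose steel cap nut, 30 mm wide, 21 mm high, standing on the block's near left corner. Origin: centre of its underside
- ferrule: Bystander: loose steel sleeve, 32 mm diameter, 22 mm high, standing on the block's near right corner. Origin: centre of its underside
- adapter: Bystander: loose straight steel fitting with a hexagon in the middle, 34 mm wide, 42 mm high, standing on the table beside and lower than the lever's sweep. Origin: centre of its underside
- caliper: Bystander: steel calliper lying beyond the valve, 210 mm long, 8 mm high. Origin: middle of its bar, underside
- spanner: Bystander: steel spanner lying at the near left, 200 mm long. Origin: its middle, underside
- grease_jar: Bystander: white jar with black cap, 68 mm diameter, 80 mm high, at the far right. Origin: centre of its underside
- oil_bottle: Bystander: grey bottle, 64 mm diameter, 170 mm high, on the left. Origin: centre of its underside
- parts_bin: Bystander: blue open bin, 160 x 100 x 60 mm, on the right. Origin: centre of its underside

How it is judged:
By the outcome, as a careful person would: the job done as asked, in the order asked, and still so for the second after the job is handed in, with the robot touching nothing.
It also fails if it takes over 64 s, if anything falls off the work surface, if the arm or the gripper's body presses on something with over 40 N, if the wrist force passes 120 N, or if a joint passes its speed limit or range.

## Working session

There is one attempt and no reset: what is moved stays moved. The work goes in short steps, Python scripts to look and compute and a tool call to move; the robot and the scene stay as the last step left them, time stands still between calls to the robot, and variables do not carry over. Pictures are saved under pics/ and viewed, and the job is handed in when it is done.

Besides the shell and the picture viewer there is one more tool, called after "Request:" by a JSON object that holds its "method" and its "body", one argument or row to a line. step_arm: Moves the arm, as the interface text tells. Its arguments: {"type":"object","properties":{"targets":{"type":"array"},"grip_force":{"type":"number"}},"required":["targets"]}

```bash
mkdir -p pics; ls
cat > h.py <<'E'
import numpy as np,cv2
from station import robot
def grab(n):
    d=robot.get_image(n); np.savez('pics/'+n+'.npz',**d); return d
def cam(d):
    R=cv2.Rodrigues(np.array(d['rvec'],float))[0]; t=np.array(d['tvec'],float).reshape(3); return R,t
def ray(d,u,v,z):
    R,t=cam(d); c=-R.T@t; r=R.T@np.array([(u-d['cx'])/d['fx'],(v-d['cy'])/d['fy'],1]); return c+r*(z-c[2])/r[2]
def cloud(d):
    R,t=cam(d); v,u=np.mgrid[0:400,0:640]; Z=d['range_z']
    P=np.stack([(u-d['cx'])/d['fx']*Z,(v-d['cy'])/d['fy']*Z,Z],-1); return (P-t)@R
def proj(d,p):
    R,t=cam(d); q=R@np.array(p,float)+t; return q[0]/q[2]*d['fx']+d['cx'],q[1]/q[2]*d['fy']+d['cy']
E
python3 - <<'E'
from h import *
for n in('top','side'):
    d=grab(n); cv2.imwrite(f'pics/{n}0.png',cv2.cvtColor(d['color'],cv2.COLOR_RGB2BGR)); R,t=cam(d); print(n,-R.T@t,R[2])
print(robot.read_state())
E
```

```text
pics
top [ 474.69343901  -35.08745553 1164.43527235] [ 0.09592745  0.0146188  -0.99528097]
side [-213.34209365 1016.77495483  909.82281009] [ 0.50532074 -0.68505281 -0.52474146]
{'clock': 0.1, 'joint_pos': array([ 1.30780024,  0.68992887, -0.19451483,  1.56622211,  0.15727469,
        0.90244567, -0.21510776]), 'dq': array([-1.88059278e-04, -5.77638652e-04,  3.93878456e-05, -4.87341745e-03,
       -4.66990913e-04, -5.57265954e-04, -9.44009983e-04]), 'effort': array([-3.08663890e-03, -5.28500104e+01, -1.27171721e+00, -1.53836507e+01,
       -5.26414113e-02,  1.99592912e-03,  5.71063777e-05]), 'eef_pos': array([ 182.59161416, -597.16108825,  237.97689517]), 'eef_rot': array([-1.51487046,  1.56917921,  1.92356488]), 'force': array([-0.25936738, -0.60855278, -0.09691633]), 'ft_torque': array([-0.05025719, -0.02111397,  0.01395074]), 'opening': 88.25952600760908}
```

View pics/top0.png

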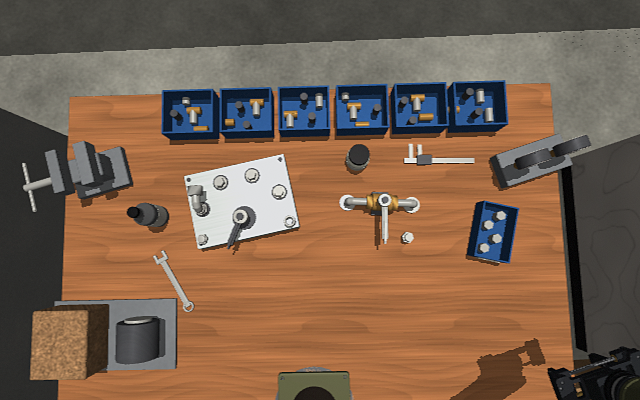

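View pics/side0.png

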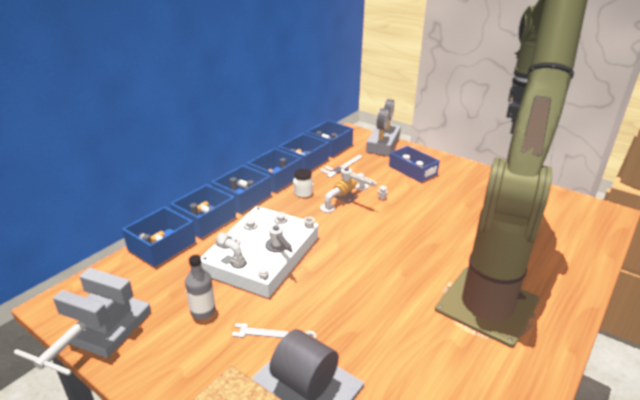

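The top view shows the block at about (242,203), with the elbow at its left port (about 198,203). The selector points down at (232,248). The valve hub is at (384,200) and the lever tip at (384,243). I'll enlarge these areas.

Run:
```python
from h import *
d=dict(np.load('pics/top.npz')); im=cv2.cvtColor(d['color'],cv2.COLOR_RGB2BGR)
a=cv2.resize(im[145:260,175:310],None,fx=5,fy=5,interpolation=cv2.INTER_CUBIC)
b=cv2.resize(im[145:260,335:485],None,fx=5,fy=5,interpolation=cv2.INTER_CUBIC)
cv2.imwrite('pics/a.png',a);cv2.imwrite('pics/b.png',b)
P=cloud(d)
z=P[...,2]
m=((z>85)&(z<105)).astype(np.uint8)
n,l,s,c=cv2.connectedComponentsWithStats(m)
for i in range(1,n):
    if s[i,4]>15 and 170<c[i][0]<480 and 140<c[i][1]<270: print(s[i],c[i],P[l==i].mean(0))
# block top
m=((z>44)&(z<56)); m[:,:170]=0;m[:,310:]=0;m[:140]=0;m[260:]=0
n,l,s,c=cv2.connectedComponentsWithStats(m.astype(np.uint8));i=1+np.argmax(s[1:,4]);print(s[i],P[l==i].mean(0))
pts=P[l==i][:,:2].astype(np.float32);r=cv2.minAreaRect(pts);print(r,cv2.boxPoints(r))
for n in [(241,213),(384,199),(232,246),(384,243),(195,192)]: print(n,P[n[1],n[0]])
```

```text
[377 198  11  46 182] [383.14835165 222.87362637] [ 524.92644387 -202.37494695  101.14965153]
[193 205  10   7  30] [198.66666667 208.86666667] [575.88364039 307.28467368  96.92358083]
[242 211   6  13  21] [245.52380952 217.95238095] [547.4488658  176.45714405  97.77265724]
[226 223  15  26 119] [232.96638655 234.71428571] [501.86962629 210.66310342 101.04806865]
[ 184  154  115   95 6347] [603.66576074 194.69766035  50.72280373]
((601.588134765625, 201.9355010986328), (220.3725128173828, 300.88702392578125), 11.325408935546875) [[464.0032  327.81104]
 [523.09174  32.78299]
 [739.1731   76.05997]
 [680.08453 371.088  ]]
(241, 213) [559.92412889 184.94480251 116.96696526]
(384, 199) [ 589.19580504 -205.26078589  113.67835589]
(232, 246) [470.66238521 237.85650305  -3.62894716]
(384, 243) [ 469.92303013 -202.44397289  101.94688269]
(195, 192) [619.9040137  309.44030382 122.56929296]
```

View pics/a.png

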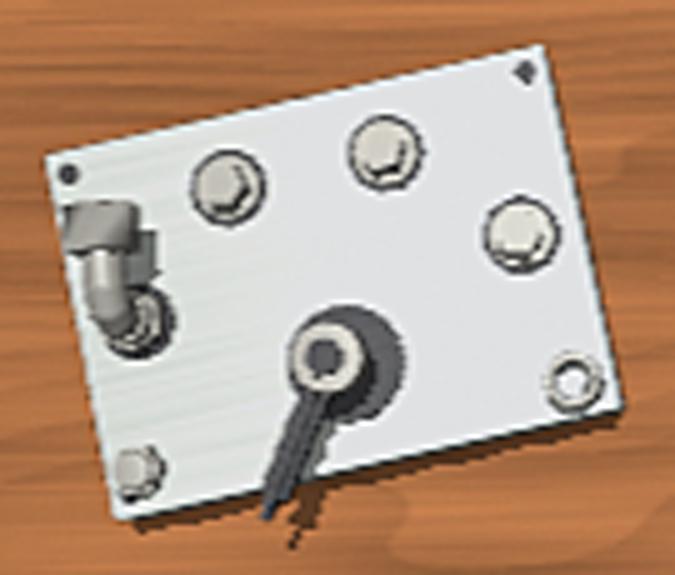

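View pics/b.png

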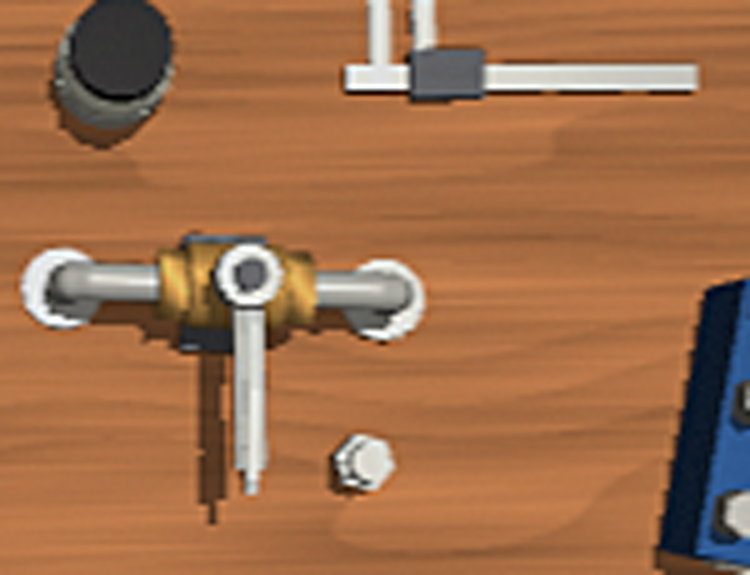

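Run:
```python
from h import *
from scipy.spatial.transform import Rotation as Ro
d=dict(np.load('pics/top.npz')); P=cloud(d)
A=lambda x,y:(175+(x-2)/5,145+(y-2)/5)
B=lambda x,y:(335+(x-2)/5,145+(y-2)/5)
for n,(u,v),z in [('hub',A(326,357),110),('tip',A(268,518),95),('elbowfoot',A(138,323),55),('elbownut',A(100,228),110),('plug1',A(228,188),70),('plug2',A(385,152),70),('plug3',A(521,233),70),('capnut',A(138,470),71),('ferr',A(574,381),72),
 ('lhub',B(249,275),110),('ltip',B(251,493),98),('adapter',B(365,462),42),('fl1',B(62,288),30),('fl2',B(383,300),30),('jar',B(120,50),80),('bottle',(135,212),170)]:
    print(n,np.round([u,v]),np.round(ray(d,u,v,z),1))
c=np.array([601.6,201.9]);a=np.deg2rad(11.33);o=c-50*np.array([np.cos(a),np.sin(a)]);print('axis',o)
for k in(-66,-22,22,66): print(k,o+125*np.array([np.cos(a+np.deg2rad(k)),np.sin(a+np.deg2rad(k))]))
z=P[...,2]
for nm,box in(('sel',(222,248,222,245)),('lev',(374,252,208,247))):
    m=np.zeros(z.shape,bool);m[box[2]:box[3],box[0]:box[1]]=1
    m&=(z>90)&(z<108); q=P[m][:,:2].astype(np.float32)
    l=cv2.fitLine(q,cv2.DIST_HUBER,0,.01,.01).ravel();print(nm,m.sum(),l,np.rad2deg(np.arctan2(l[1],l[0])),q.min(0),q.max(0))
s=robot.read_state();print(Ro.from_euler('xyz',s['eef_rot']).as_matrix().round(3))
```

```text
hub [240. 216.] [552.3 189.7 110. ]
tip [228. 248.] [465.2 225.3  95. ]
elbowfoot [202. 209.] [578.6 310.5  55. ]
elbownut [195. 190.] [626.7 314.7 110. ]
plug1 [220. 182.] [653.8 254.4  70. ]
plug2 [252. 175.] [672.4 163.9  70. ]
plug3 [279. 191.] [623.6  86.3  70. ]
capnut [202. 239.] [493.6 305.   71. ]
ferr [289. 221.] [538.2  57.1  72. ]
lhub [384. 200.] [ 587.9 -206.9  110. ]
ltip [385. 243.] [ 469.3 -205.2   98. ]
adapter [408. 237.] [ 485.3 -280.3   42. ]
fl1 [347. 202.] [ 591.5 -109.9   30. ]
fl2 [411. 205.] [ 579.9 -297.7   30. ]
jar [359. 155.] [ 721.7 -143.6   80. ]
bottle [135 212] [564.7 450.  170. ]
axis [552.57440365 192.0770217 ]
-66 [624.86001288  90.09765762]
-22 [675.41313823 168.93300981]
22 [657.01437604 260.759568  ]
66 [579.99132684 314.03321188]
sel 156 [ 8.9807457e-01 -4.3984327e-01  5.0535617e+02  2.0900777e+02] -26.09388 [476.48877 180.76924] [536.4497  227.11636]Traceback (most recent call last):
  File "<stdin>", line 15, in <module>
cv2.error: OpenCV(4.12.0) /io/opencv/modules/imgproc/src/linefit.cpp:50: error: (-215:Assertion failed) count > 0 in function 'fitLine2D_wods'
```

```bash
cat >> h.py <<'E'
from scipy.spatial.transform import Rotation as Ro
def plan(p,ydeg,rows=None):
    """tool-frame move from present pose to TCP p, tool x down, tool y along world bearing ydeg (mod 180)"""
    s=robot.read_state(); R=Ro.from_euler('xyz',s['eef_rot']); M=R.as_matrix()
    b=np.degrees(np.arctan2(M[1,1],M[0,1]))
    best=None
    for k in(0,180,-180,360,-360):
        y=np.radians(ydeg+k); Y=np.array([np.cos(y),np.sin(y),0]); X=np.array([0,0,-1.]); T=np.c_[X,Y,np.cross(X,Y)]
        w=np.degrees((R.inv()*Ro.from_matrix(T)).as_rotvec())
        if best is None or np.linalg.norm(w)<np.linalg.norm(best): best=w
    dl=M.T@(np.array(p)-s['eef_pos'])
    print('t',round(s['clock'],2),'pos',s['eef_pos'].round(1),'ybear',b.round(1),'j',s['joint_pos'].round(2),'F',s['force'].round(1))
    print('rot',best.round(1),'shift',dl.round(1))
E
python3 - <<'E'
from h import *
plan([471,175,240],157.8)
s=robot.read_state();print(Ro.from_euler('xyz',s['eef_rot']).as_matrix().round(3))
E
```

```text
t 0.1 pos [ 182.6 -597.2  238. ] ybear -73.0 j [ 1.31  0.69 -0.19  1.57  0.16  0.9  -0.22] F [-0.3 -0.6 -0.1]
rot [-50.8  -0.    0.1] shift [  -1.  -654.  -501.7]
[[-0.001  0.293 -0.956]
 [ 0.002 -0.956 -0.293]
 [-1.    -0.002  0.   ]]
```

Request:
{"method": "step_arm", "body": {
  "targets": [0,0,0,0,-20,-31,1,0,0,0,0,-20,-31,1,0,0,0,0,-20,-31,1,0,0,0,0,-20,-31,1,0,0,0,0,-20,-31,1],
  "grip_force": 20
}}

```text
clock: 0.52
eef_pos: [295.4, -459.8, 234.4]
eef_rot: [-0.086, 1.563, -2.951]
force: [0.6, -0.4, 0.2]
opening: 56.9
```

Request:
{"method": "step_arm", "body": {
  "targets": [0,0,0,0,-20,-31,1,0,0,0,0,-20,-31,1,0,0,0,0,-20,-31,1,0,0,0,0,-20,-31,1,0,0,0,0,-20,-31,1]
}}

```text
clock: 0.93
eef_pos: [420.5, -313.3, 231.9]
eef_rot: [-0.338, 1.56, 3.077]
force: [-0.1, -0.1, 0.2]
opening: 23.3
```

```bash
python3 -c "
from h import *
plan([471,175,240],157.8)"
```

```text
t 0.93 pos [ 420.5 -313.3  231.9] ybear -74.3 j [ 0.64  0.57 -0.15  1.87  0.13  0.72 -0.88] F [-0.1 -0.1  0.2]
rot [-52.1   0.5   0.5] shift [  -8.3 -456.5 -180.5]
```

Request:
{"method": "step_arm", "body": {
  "targets": [0,0,0,0,-37,-15,1,0,0,0,0,-37,-15,1,0,0,0,0,-37,-15,1,0,0,0,0,-37,-15,1,0,0,0,0,-37,-15,1]
}}

```text
clock: 1.35
eef_pos: [448.2, -107.5, 230.5]
eef_rot: [-0.277, 1.565, 3.138]
force: [1.3, 0.5, 1.0]
opening: 0.4
```

Request:
{"method": "step_arm", "body": {
  "targets": [0,0,0,0,-37,-15,1,0,0,0,0,-37,-15,1,0,0,0,0,-37,-15,1,0,0,0,0,-37,-15,1,0,0,0,0,-37,-15,1]
}}

```text
clock: 1.77
eef_pos: [468.5, 99.9, 229.7]
eef_rot: [-0.209, 1.562, -3.078]
force: [1.2, -0.3, 0.0]
opening: 0.7
```

Request:
{"method": "step_arm", "body": {
  "targets": [-7,0,0,0,0,0,1,-7,0,0,0,0,0,1,-7,0,0,0,0,0,1,-7,0,0,0,0,0,1,-7,0,0,0,0,0,1]
}}

```text
clock: 2.18
eef_pos: [467.1, 119.0, 228.9]
eef_rot: [-1.551, 1.561, 2.493]
force: [0.3, -1.0, -1.3]
opening: 0.6
```

```bash
python3 -c "
from h import *
plan([471,175,240],157.8)"
```

```text
t 2.18 pos [467.1 119.  228.9] ybear -38.3 j [-0.16  0.53 -0.28  1.99  0.22  0.66 -1.24] F [ 0.3 -1.  -1.3]
rot [-16.1  -0.1   0.6] shift [-10.8 -31.8 -46.3]
```

Request:
{"method": "step_arm", "body": {
  "targets": [-6,0,0,0,-10,-13,1,-6,0,0,0,-8,-14,1,-6,0,0,10,-4,-14,1,0,0,0,30,0,0,1,0,0,0,30,0,0,1]
}}

```text
clock: 2.6
eef_pos: [473.5, 169.4, 161.2]
eef_rot: [-2.951, 1.559, 1.427]
force: [0.7, -0.2, -1.1]
opening: 0.5
```

```bash
python3 -c "
from h import *
plan([471,170,91],157.8)"
```

```text
t 2.6 pos [473.5 169.4 161.2] ybear -19.2 j [-0.24  0.66 -0.31  2.01  0.37  0.52 -1.14] F [ 0.7 -0.2 -1.1]
rot [ 3.  -0.7  0.1] shift [70.2 -2.4  1.1]
```

Request:
{"method": "step_arm", "body": {
  "targets": [1.5,0,0,32,-2,0,1,1.5,0,0,25,0,0,1,0,0,0,8,0,0,1]
}}

```text
clock: 2.85
eef_pos: [470.4, 171.3, 90.8]
eef_rot: [-2.63, 1.559, 1.695]
force: [-0.2, -0.3, -0.0]
opening: 0.7
```

```bash
python3 -c "
from h import *
plan([471,170,91],157.8)
d=grab('top');cv2.imwrite('pics/c.png',cv2.resize(cv2.cvtColor(d['color'],4)[145:270,175:310],None,fx=4,fy=4))
d=grab('side');cv2.imwrite('pics/d.png',cv2.resize(cv2.cvtColor(d['color'],4)[150:330,150:400],None,fx=3,fy=3))"
```

```text
t 2.85 pos [470.4 171.3  90.8] ybear -22.2 j [-0.31  0.78 -0.21  2.06  0.42  0.33 -1.24] F [-0.2 -0.3 -0. ]
rot [-0.  -0.6  0.3] shift [-0.2  1.   1. ]
```

View pics/c.png

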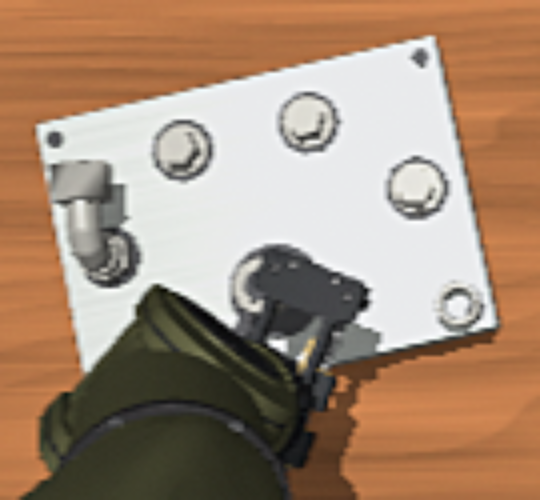

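View pics/d.png

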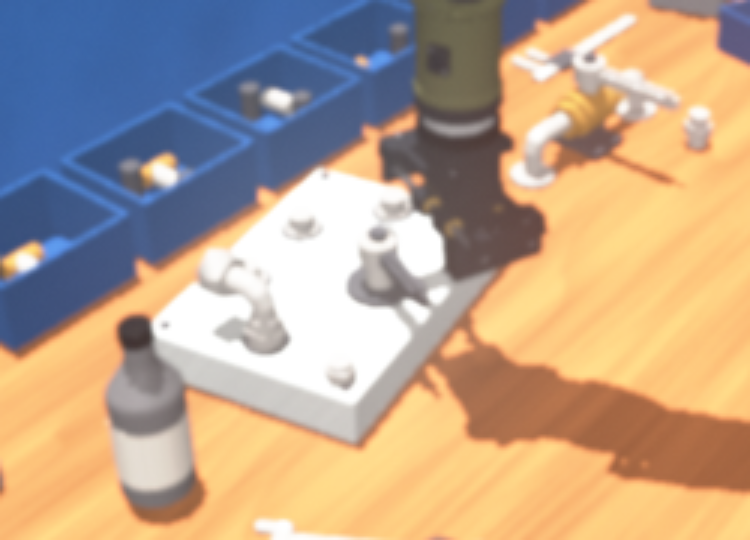

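Request:
{"method": "step_arm", "body": {
  "targets": [0,0,0,0,4,-14,1,0,0,0,0,3,-12,1,0,0,0,0,0,-4,1]
}}

```text
clock: 3.2
eef_pos: [489.6, 195.6, 95.7]
eef_rot: [-2.772, 1.561, 1.554]
force: [-1.1, -2.3, -1.6]
opening: 0.5
```

```bash
cat >> h.py <<'E'
H=np.array([552.4,190.])
def hf(H=H):
    s=robot.read_state(); M=Ro.from_euler('xyz',s['eef_rot']).as_matrix(); y=M[:2,1];z=M[:2,2]; q=H-s['eef_pos'][:2]
    print('t',round(s['clock'],2),'z',s['eef_pos'][2].round(1),'ybear',np.degrees(np.arctan2(y[1],y[0])).round(1),'hub in tool y,z',(q@y).round(1),(q@z).round(1),'F tool',(M.T@s['force']).round(1),'tilt',M[2].round(3))
E
python3 -c "
from h import *
hf()"
```

```text
t 3.2 z 95.7 ybear -22.2 hub in tool y,z 60.2 -18.5 F tool [ 1.6 -0.2  2.6] tilt [-1.    -0.004 -0.01 ]
```

Request:
{"method": "step_arm", "body": {
  "targets": [6,0,0,2,-1.4,-6.6,1,6,0,0,2,-1.4,-6.6,1,6,0,0,1,-1.4,-6.6,1,6,0,0,0,-1.4,-6.6,1]
}}

```text
clock: 3.53
eef_pos: [495.6, 216.4, 95.5]
eef_rot: [-1.477, 1.564, 2.412]
force: [-1.6, -2.1, -1.1]
opening: 0.5
```

```bash
python3 -c "
from h import *
hf()"
```

```text
t 3.53 z 95.5 ybear -47.2 hub in tool y,z 57.9 -23.7 F tool [1.1 0.5 2.6] tilt [-1.    -0.007  0.001]
```

Request:
{"method": "step_arm", "body": {
  "targets": [4,0,0,4,-3,-8,1,5,0,0,4,-3,-8,1,5,0,0,3,-3,-8,1,5,0,0,3,-3,-8,1]
}}

```text
clock: 3.87
eef_pos: [510.9, 240.4, 86.8]
eef_rot: [-0.372, 1.559, -3.117]
force: [-2.7, -2.5, 3.4]
opening: 0.3
```

```bash
python3 -c "
from h import *
hf()"
```

```text
t 3.87 z 86.8 ybear -67.3 hub in tool y,z 62.5 -18.9 F tool [-3.4  1.3  3.5] tilt [-1.    -0.004  0.011]
```

Request:
{"method": "step_arm", "body": {
  "targets": [5,0,0,-2,-1,-6,1,5,0,0,-1,-1,-6,1,5,0,0,0,-1,-6,1,4,0,0,0,-1,-6,1]
}}

```text
clock: 4.2
eef_pos: [526.8, 250.1, 92.9]
eef_rot: [-0.039, 1.546, -3.131]
force: [-2.3, 0.2, -2.0]
opening: 0.2
```

```bash
python3 -c "
from h import *
hf()
d=grab('top');cv2.imwrite('pics/e.png',cv2.resize(cv2.cvtColor(d['color'],4)[145:270,175:310],None,fx=4,fy=4))
d=grab('side');cv2.imwrite('pics/f.png',cv2.resize(cv2.cvtColor(d['color'],4)[200:310,170:340],None,fx=4,fy=4))"
```

```text
t 4.2 z 92.9 ybear -87.2 hub in tool y,z 61.3 -22.6 F tool [ 2.1 -0.3  2.2] tilt [-1.    -0.001  0.025]
```

View pics/e.png

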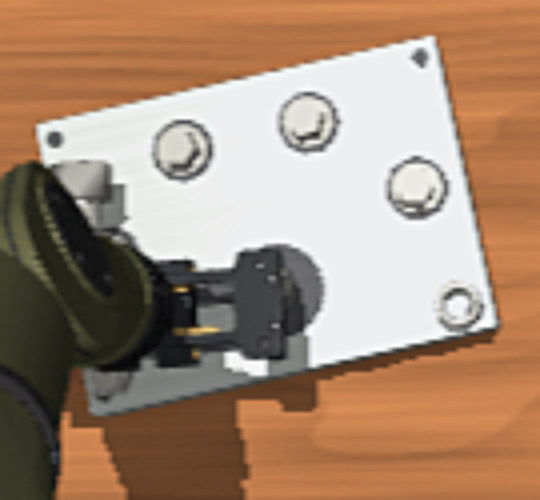

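View pics/f.png

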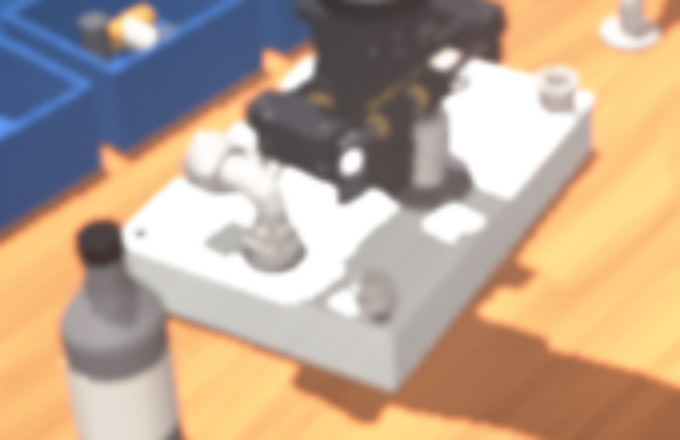

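Request:
{"method": "step_arm", "body": {
  "targets": [3,0,0,1,-1,-6,1,2,0,0,1,-1,-6,1,2,0,0,0,-1,-5,1,0,0,0,0,0,0,1]
}}

```text
clock: 4.63
eef_pos: [542.1, 253.1, 93.1]
eef_rot: [0.014, 1.543, 3.088]
force: [-0.5, 0.8, -0.2]
opening: 0.3
```

```bash
python3 -c "
from h import *
hf()"
```

```text
t 4.63 z 93.1 ybear -93.9 hub in tool y,z 62.2 -14.5 F tool [ 0.2 -0.7  0.6] tilt [-1.     0.     0.027]
```

Request:
{"method": "step_arm", "body": {
  "targets": [3,0,0,0,0,-2.5,1,2,0,0,0,0,-2.5,1,0,0,0,0,0,0,1]
}}

```text
clock: 4.88
eef_pos: [546.5, 253.7, 93.2]
eef_rot: [0.029, 1.542, 3.014]
force: [-1.3, 0.1, 0.2]
opening: 0.4
```

```bash
python3 -c "
from h import *
hf()"
```

```text
t 4.88 z 93.2 ybear -98.9 hub in tool y,z 62.0 -15.7 F tool [-0.2  0.1  1.3] tilt [-1.     0.001  0.029]
```

Request:
{"method": "step_arm", "body": {
  "targets": [0,0,0,0,0,15,1,0,0,0,0,0,20,1,0,0,0,-30,0,0,1,0,0,0,-35,10,0,1,0,0,0,-35,20,0,1]
}}

```text
clock: 5.3
eef_pos: [509.4, 231.2, 191.2]
eef_rot: [0.082, 1.542, 3.081]
force: [1.6, 1.0, 0.2]
opening: 0.4
```

Request:
{"method": "step_arm", "body": {
  "targets": [0,0,0,-20,35,0,1,0,0,0,0,40,0,1,0,0,0,0,40,0,1,0,0,0,0,40,0,1,0,0,0,0,40,0,1]
}}

```text
clock: 5.72
eef_pos: [494.8, 39.0, 222.0]
eef_rot: [-1.975, 1.557, 1.045]
force: [0.9, -0.7, 0.2]
opening: 0.7
```

```bash
cat >> h.py <<'E'
def shot(n,name,x0,x1,y0,y1,f):
    d=grab(n);cv2.imwrite(f'pics/{name}.png',cv2.resize(cv2.cvtColor(d['color'],4)[y0:y1,x0:x1],None,fx=f,fy=f,interpolation=cv2.INTER_CUBIC)); return d
E
python3 -c "
from h import *
hf()
shot('top','g',175,310,145,260,5)"
```

```text
t 5.72 z 222.0 ybear -97.0 hub in tool y,z -156.8 -38.9 F tool [-0.2  0.5 -1. ] tilt [-1.    -0.013 -0.005]
```

View pics/g.png

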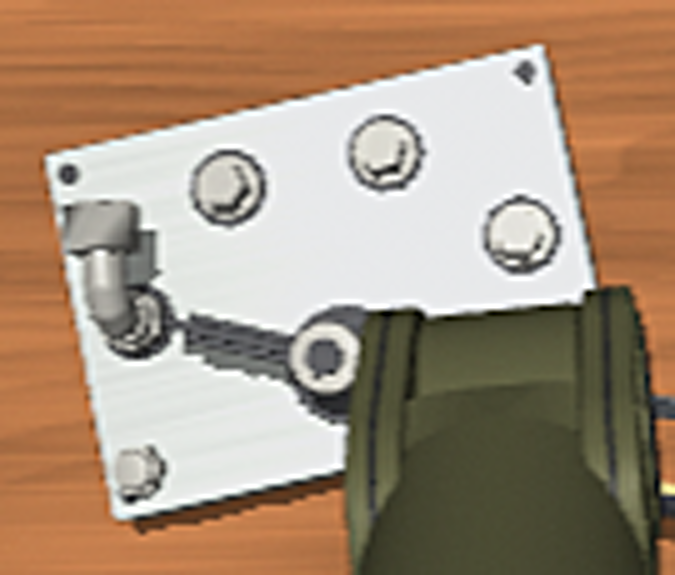

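```bash
python3 -c "
from h import *
d=dict(np.load('pics/top.npz'));im=cv2.cvtColor(d['color'],4)
c=cv2.resize(im[200:226,198:248],None,fx=16,fy=16,interpolation=cv2.INTER_CUBIC);cv2.imwrite('pics/h.png',c)
P=cloud(d);print(np.round(P[203:226,208:236,2]).astype(int))
print(im[203:226,208:236].mean(2).astype(int))
"
```

```text
[[  55   51   51   50   52   51   50   49   48   55   55   51   52   49
    54   51   54   52   50   55   52   47   51   49   49   54   51   52]
 [  50   49   51   50   47   48   47   53   48   50   49   53   53   53
    52   54   53   48   52   51   48   51   47   53   54   51   53   51]
 [  50   51   49   52   51   48 1164   49   55   52   51   50   51   52
    48   48   49   53   50   52   47   52   51   46   50   51   51   50]
 [  52   49   49   52   50   51   49   51   49   49   49   52   49   53
    50   54   55   49   52   53   52   51   50   50   52   50   53   50]
 [  55   51   52   50   52   52   52   50   55   51   49   53   46   51
    49   52   55   54   52   54   52   51   49   53   52   52   55   48]
 [  54   50   53   50  103 1164  103  102   44   53   51   49   46   52
    51   52   51   49   53   52   47   49   53   48   52   51   50   50]
 [ 105  106  107  107  108  107  106  103  102  101  101  102  100   46
    47   46   54   53   50   52   49   51   46   51   51   51   51   59]
 [ 102  105  105  106  108  106  105  105  105  104  101   99  103  103
   103  103  
[... 4227 characters left out ...]
231 230 227 225 225 228 228 229 230 233 233 233 234 234 235 238 244 187
  194 255 203 105 112 114  85  44 159 217]
 [224 226 228 229 229 230 230 229 229 227 227 225 225 226 229 232 236 239
  238 238 241 247 254 204 102  65  32 159]
 [230 229 229 229 228 227 226 225 225 226 228 229 230 231 230 230 230 231
  231 231 232 233 235 243 237 161  85  70]
 [227 226 225 225 225 227 228 229 229 230 230 229 229 230 229 228 229 229
  228 228 228 228 230 233 242 223 136  84]
 [225 227 227 228 228 229 229 229 229 228 228 228 227 228 227 226 226 226
  227 228 230 231 233 234 237 248 202  86]
 [228 228 229 229 227 228 227 226 226 226 226 226 225 226 226 227 228 231
  232 233 233 233 232 232 233 239 188  82]]
```

View pics/h.png

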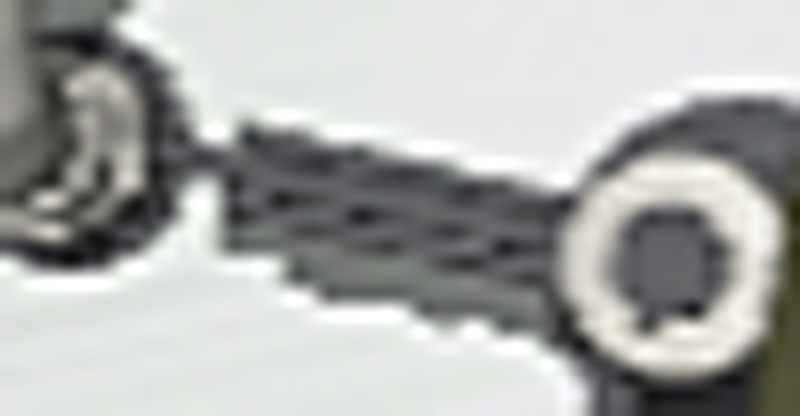

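```bash
cat >> h.py <<'E'
def angle(d,H,box,zp=103):
    P=cloud(d);z=P[...,2];x0,x1,y0,y1=box
    L=[];
    for u in range(x0,x1):
        vs=[v for v in range(y0,y1) if 88<z[v,u]<115]
        L.append(ray(d,u,np.mean(vs),zp)[:2])
    L=np.array(L,np.float32);l=cv2.fitLine(L,cv2.DIST_HUBER,0,.01,.01).ravel()
    b=np.degrees(np.arctan2(l[1],l[0]))%180
    q=H-l[2:]; off=q[0]*-l[1]+q[1]*l[0]
    m=L.mean(0)-H
    print('line bearing',b.round(2),'hub off line',off.round(2),'bearing hub->mean',np.degrees(np.arctan2(m[1],m[0])).round(2))
E
python3 -c "
from h import *
d=dict(np.load('pics/top.npz'))
h=ray(d,198+672/16-.5,200+262/16-.5,108)[:2];print('hub',h)
angle(d,h,(212,230,206,220))
# ports
A=lambda x,y:(175+x/5-.4,145+y/5-.4)
for (u,v),k in[(A(228,188),22),(A(385,152),-22),(A(521,233),-66)]:
  p=ray(d,u,v,70)[:2]-h; print(np.hypot(*p),np.degrees(np.arctan2(p[1],p[0]))-k+66)
p=ray(d,*A(138,323),55)[:2]-h;print(np.hypot(*p),np.degrees(np.arctan2(p[1],p[0])))
# block edges from mask
"
```

```text
hub [552.83795678 190.98806843]
line bearing 78.35 hub off line 1.08 bearing hub->mean 77.12
119.20275500542316 76.1112171321493
122.63186264554062 75.22444467280155
126.38528700925882 76.06072129527696
122.23955281227754 77.81016639675825
```

```bash
python3 -c "
from h import *
d=dict(np.load('pics/top.npz'));P=cloud(d);z=P[...,2]
im=d['color'].astype(int)
# far edge: per column first bright row
def bright(v,u): return im[v,u].min()>190
far=[];left=[]
for u in range(190,280):
    for v in range(140,200):
        if bright(v,u): far.append(ray(d,u,v-.5,50)[:2]);break
for v in list(range(182,188))+list(range(213,242)):
    for u in range(178,215):
        if bright(v,u): left.append(ray(d,u-.5,v,50)[:2]);break
for n,q in(('far',far),('left',left)):
    l=cv2.fitLine(np.array(q,np.float32),cv2.DIST_HUBER,0,.01,.01).ravel();print(n,len(q),np.degrees(np.arctan2(l[1],l[0])), l)
    h=np.array([552.84,191.]);w=h-l[2:];print('hub dist',abs(w[0]*l[1]-w[1]*l[0]))
for u,v in[(220,182),(252,175),(279,191)]: print(np.median(z[v-2:v+3,u-2:u+3]))
"
```

```text
far 90 -78.5737 [ 1.9810721e-01 -9.8018038e-01  7.0883026e+02  2.1744096e+02]
hub dist 158.13673958562407
left 35 11.427651 [9.8017567e-01 1.9813041e-01 5.4198053e+02 3.3884927e+02]
hub dist 147.06985280393286
69.65932162303689
69.94813467750659
70.41251570809574
```

```bash
python3 -c "
from h import *
d=dict(np.load('pics/top.npz'));g=d['color'].astype(float).mean(2)
up=cv2.resize(g,None,fx=1,fy=1)
L=[]
for u in range(214,232):
    for v in range(203,216):
        if g[v,u]>160>=g[v+1,u]:
            L.append(ray(d,u,v+(g[v,u]-160)/(g[v,u]-g[v+1,u]),102)[:2]);break
L=np.array(L,np.float32);l=cv2.fitLine(L,cv2.DIST_HUBER,0,.01,.01).ravel()
b=np.degrees(np.arctan2(l[1],l[0]));h=np.array([552.84,191.]);w=h-l[2:];print(len(L),b,'hub dist',w[0]*l[1]-w[1]*l[0])
# hub via depth mask z>104 circle incl.; hub ring contour
m=(g[205:230,228:250]>150).astype(np.uint8);m[:, :]=m
v,u=np.nonzero(g[208:226,233:246]>140)
e=cv2.minEnclosingCircle(np.c_[u+233,v+208].astype(np.float32));print(e, ray(d,*e[0],108))
"
```

```text
18 75.92872 hub dist -7.3302432667646436
((236.8333282470703, 216.5), 9.324498176574707) [551.29165077 198.33588277 108.        ]
```

```bash
python3 -c "
from h import *
d=shot('side','i',200,325,200,300,6)
for a in(72,77.4,83):
    c=np.cos(np.radians(a));s=np.sin(np.radians(a))
    print(a,[tuple(np.round((np.array(proj(d,[552+r*c,190+r*s,105]))-[200,200])*6)) for r in(20,82,96)])
"
```

```text
72 [(np.float64(414.0), np.float64(191.0)), (np.float64(293.0), np.float64(237.0)), (np.float64(265.0), np.float64(248.0))]
77.4 [(np.float64(416.0), np.float64(193.0)), (np.float64(302.0), np.float64(246.0)), (np.float64(276.0), np.float64(258.0))]
83 [(np.float64(419.0), np.float64(195.0)), (np.float64(313.0), np.float64(254.0)), (np.float64(288.0), np.float64(267.0))]
```

View pics/i.png

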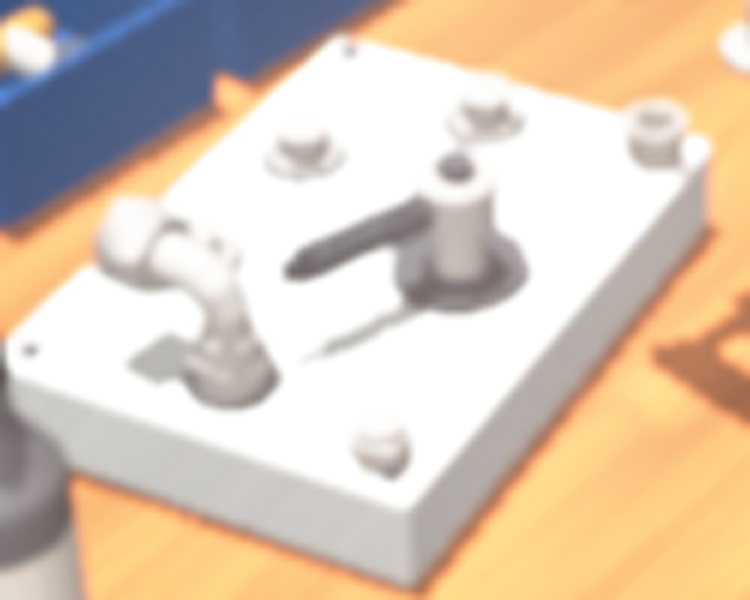

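```bash
python3 -c "
from h import *
d=dict(np.load('pics/side.npz'))
f=lambda p:np.round((np.array(proj(d,p))+.5-[200,200])*6)
print('hub108',f([552,190,108]),'foot50',f([552+125*np.cos(1.351),190+125*np.sin(1.351),50]))
for a in(73,75,77.4,80,83):
    c=np.cos(np.radians(a));s=np.sin(np.radians(a)); print(a,f([552+96*c,190+96*s,95]))
"
```

```text
hub108 [454. 175.] foot50 [232. 384.]
73 [272. 271.]
75 [275. 275.]
77.4 [280. 279.]
80 [286. 283.]
83 [293. 288.]
```

```bash
python3 -c "
from h import *
d=dict(np.load('pics/side.npz'));g=d['color'].astype(int).mean(2).astype(int)
print(g[228:252,243:282])
E=[[],[]]
up=[];lo=[]
for u in range(251,270):
    col=g[225:252,u].astype(float); v=np.argmin(col)
    # half-level edges
    i=v
    while col[i]<150:i-=1
    up.append((u,225+i+(col[i]-150)/(col[i]-col[i+1])))
    i=v
    while i<26 and col[i]<150:i+=1
    lo.append((u,225+i-(col[i]-150)/(col[i]-col[i-1])))
up=np.array(up);lo=np.array(lo)
print(np.polyfit(up[:,0]-260,up[:,1],1),np.polyfit(lo[:,0]-260,lo[:,1],1))
for a in(70,73,75,77.4,80,83):
    c=np.cos(np.radians(a));s=np.sin(np.radians(a)); 
    A=np.array(proj(d,[552+30*c,190+30*s,95]));B=np.array(proj(d,[552+82*c,190+82*s,95]));T=np.array(proj(d,[552+96*c,190+96*s,95]));print(a,'slope',(B-A)[1]/(B-A)[0],A+(B-A)*(260-A[0])/(B-A)[0],A,B,T)
"
```

```text
[[254 239 221 224 227 221 210 204 203 200 201 211 224 244 254 255 255 255
  255 255 255 255 255 255 255 255 254 253 251 229 177 149 145 144 143 167
  224 249 253]
 [255 253 243 232 227 219 210 212 222 226 228 236 250 255 255 255 255 255
  255 255 255 255 255 255 255 255 254 253 252 241 204 161 143 138 146 185
  232 249 251]
 [255 255 255 254 252 246 239 240 248 253 254 255 255 255 255 255 255 255
  255 255 255 255 255 255 255 255 253 252 253 250 239 217 196 190 202 230
  248 251 248]
 [255 255 255 255 255 255 255 255 255 255 255 255 255 255 255 255 255 255
  255 255 255 255 255 255 255 253 243 245 251 252 251 248 245 243 243 247
  249 246 234]
 [255 255 255 255 255 255 255 255 255 255 255 255 255 255 255 255 255 255
  255 255 255 255 255 255 252 233 208 216 235 245 249 250 251 250 248 243
  236 224 208]
 [255 255 255 255 255 255 255 255 255 255 255 255 255 255 255 255 255 255
  255 255 255 255 252 240 214 178 159 167 191 217 230 236 238 237 231 222
  206 188 183]
 [255 255 255 255 255 255 255 255 255 255 255 255 255 255 255 255 255 255
  255 254 248 232 209 177 155 143 141 145 157 17
[... 3019 characters left out ...]
lope -0.3990906994846024 [260.         238.56562758] [266.03624329 236.15661902] [249.37121342 242.80747745] [244.77167568 244.64311018]
75 slope -0.4280076426713351 [260.         239.00981985] [266.23847016 236.33970694] [249.91131643 243.32785352] [245.39970721 245.25885674]
77.4 slope -0.4645462439309947 [260.         239.57108817] [266.49624275 236.553283  ] [250.60373966 243.93608562] [246.20618179 245.97895461]
80 slope -0.5067443636209893 [260.         240.21929218] [266.79360195 236.77667269] [251.40719094 244.57364974] [247.14353462 246.73423355]
83 slope -0.5594346594351716 [260.         241.02866619] [267.1593383 237.0234842] [252.40118923 245.2797043 ] [248.30511699 247.57118908]
```

Selector: both block edges put the port at bearing 77.4°. The handle reads 76.5 to 78.4° in the top view and about 77.0° in the side view, so it points at the elbow. Now the lever.

Request:
{"method": "step_arm", "body": {
  "targets": [-4,0,0,0,37,-8,1,-4,0,0,0,37,-10,1,-4,0,0,0,37,-10,1,-4,0,0,0,37,-10,1,-4,0,0,0,30,-10,1]
}}

```text
clock: 6.23
eef_pos: [546.8, -139.1, 223.3]
eef_rot: [-2.919, 1.555, 0.469]
force: [-0.5, -0.0, -0.2]
opening: 0.4
```

Request:
{"method": "step_arm", "body": {
  "targets": [-7,0,0,0,0,0,1,-7,0,0,0,0,0,1,-7,0,0,0,0,0,1,-7,0,0,0,0,0,1,-7,0,0,0,0,0,1]
}}

```text
clock: 6.65
eef_pos: [554.5, -154.9, 225.2]
eef_rot: [2.092, 1.54, -0.182]
force: [-0.2, -0.2, 0.3]
opening: 0.5
```

Request:
{"method": "step_arm", "body": {
  "targets": [-7,0,0,0,0,0,1,-7,0,0,0,0,0,1,-7,0,0,0,0,0,1,-7,0,0,0,0,0,1,-7,0,0,0,0,0,1]
}}

```text
clock: 7.07
eef_pos: [559.4, -157.7, 227.2]
eef_rot: [1.396, 1.527, -0.253]
force: [0.4, 0.9, -1.0]
opening: 0.5
```

```bash
python3 -c "
from h import *
plan([508,-152,200],-1)"
```

```text
t 7.07 pos [ 559.4 -157.7  227.2] ybear -4.5 j [ 0.44  0.65 -0.42  1.75  0.37  0.78 -0.24] F [ 0.4  0.9 -1. ]
rot [-3.5  0.5 -2.5] shift [ 24.9 -52.8  -1.8]
```

Request:
{"method": "step_arm", "body": {
  "targets": [-2,0,-1.5,0,-26,0,1,-1.5,0,-1,0,-26,0,1,0,0,0,35,-2,0,1,0,0,0,35,0,0,1,0,0,0,35,0,0,1]
}}

```text
clock: 7.48
eef_pos: [516.7, -159.0, 126.6]
eef_rot: [1.096, 1.539, -0.481]
force: [0.9, -0.6, -0.6]
opening: 0.4
```

```bash
python3 -c "
from h import *
plan([508,-160,91],-1)
hf(np.array([588,-207]))
shot('top','j',335,485,145,260,5)"
```

```text
t 7.48 pos [ 516.7 -159.   126.6] ybear -0.3 j [ 0.41  0.75 -0.33  1.95  0.51  0.5  -0.3 ] F [ 0.9 -0.6 -0.6]
rot [ 0.6  0.8 -1.6] shift [35.4 -9.7  0.5]
t 7.48 z 126.6 ybear -0.3 hub in tool y,z 71.5 47.5 F tool [0.6 0.9 0.5] tilt [-0.999  0.028  0.015]
```

View pics/j.png

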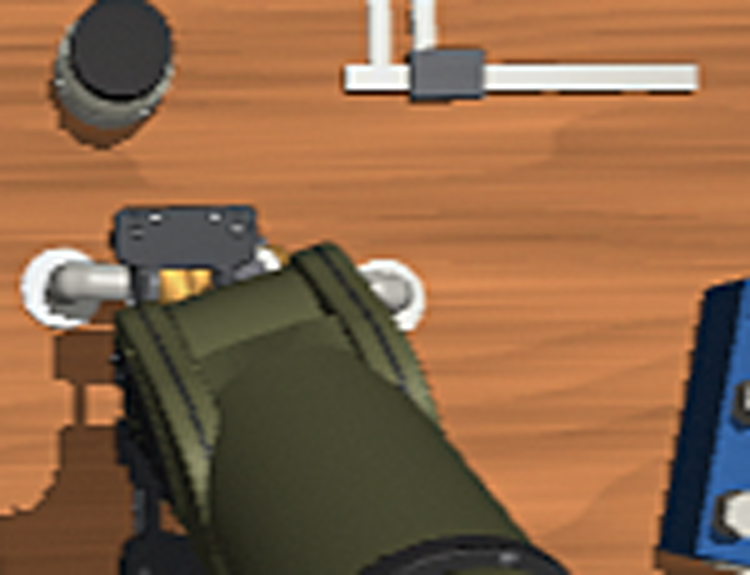

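Request:
{"method": "step_arm", "body": {
  "targets": [0,0,-1,20,-7,0,1,0,0,0,12,-5,0,1,0,0,0,4,0,0,1]
}}

```text
clock: 7.78
eef_pos: [502.9, -159.2, 82.7]
eef_rot: [0.061, 1.557, -1.513]
force: [-0.4, -0.3, 0.6]
opening: 0.7
```

Request:
{"method": "step_arm", "body": {
  "targets": [0,0,0,0,0,14,1,0,0,0,0,0,12,1,0,0,0,0,0,6,1]
}}

```text
clock: 8.03
eef_pos: [505.7, -190.2, 84.6]
eef_rot: [0.278, 1.557, -1.29]
force: [-1.2, 2.7, -1.4]
opening: 0.4
```

```bash
python3 -c "
from h import *
hf(np.array([588,-207]))"
```

```text
t 8.03 z 84.6 ybear 0.2 hub in tool y,z 82.3 17.0 F tool [ 1.4 -1.2 -2.7] tilt [-1.     0.004  0.013]
```

Request:
{"method": "step_arm", "body": {
  "targets": [-6,0,0,-2,-1,10,1,-6,0,0,-2,-1,10,1,-6,0,0,-1,-1,10,1,-6,0,0,0,-1,10,1]
}}

```text
clock: 8.37
eef_pos: [508.3, -227.3, 93.1]
eef_rot: [0.017, 1.562, -1.112]
force: [-2.0, 3.7, -3.6]
opening: 0.5
```

```bash
python3 -c "
from h import *
hf(np.array([588,-207]))"
```

```text
t 8.37 z 93.1 ybear 25.3 hub in tool y,z 80.7 15.7 F tool [ 3.6 -0.3 -4.2] tilt [-1.     0.     0.009]
```

Tracking well. The open stop should be near tool bearing 86.5°.

Request:
{"method": "step_arm", "body": {
  "targets": [-6,0,0,1,-1,10,1,-6,0,0,1,-1,10,1,-6,0,0,0,-1,10,1,-6,0,0,0,-1,10,1]
}}

```text
clock: 8.7
eef_pos: [525.2, -261.6, 94.6]
eef_rot: [-0.818, 1.567, -1.505]
force: [-1.7, 2.4, -1.0]
opening: 0.7
```

```bash
python3 -c "
from h import *
hf(np.array([588,-207]))"
```

```text
t 8.7 z 94.6 ybear 50.6 hub in tool y,z 82.0 13.9 F tool [ 1.   0.8 -2.8] tilt [-1.    -0.003  0.003]
```

Request:
{"method": "step_arm", "body": {
  "targets": [-6,0,0,2,-2,9,1,-6,0,0,2,-2,9,1,-6,0,0,1,-2,9,1,-6,0,0,0,-1,8,1]
}}

```text
clock: 9.03
eef_pos: [549.4, -285.9, 93.1]
eef_rot: [-2.72, 1.567, -2.97]
force: [-1.5, 2.5, -1.6]
opening: -0.0
```

```bash
python3 -c "
from h import *
hf(np.array([588,-207]))"
```

```text
t 9.03 z 93.1 ybear 75.7 hub in tool y,z 86.0 17.9 F tool [ 1.6  2.  -2.1] tilt [-1.    -0.002 -0.003]
```

Now slowly to the stop, watching the force.

Request:
{"method": "step_arm", "body": {
  "targets": [-4,0,0,1,2,7,1,-4,0,0,0,2,7,1,-2,0,0,0,1,5,1]
}}

```text
clock: 9.28
eef_pos: [563.6, -290.5, 93.0]
eef_rot: [-2.742, 1.555, -2.812]
force: [-9.7, 2.8, 4.0]
opening: 0.8
```

```bash
python3 -c "
from h import *
hf(np.array([588,-207]))"
```

```text
t 9.28 z 93.0 ybear 86.0 hub in tool y,z 85.0 18.6 F tool [-3.9  2.1 -9.9] tilt [-1.    -0.006 -0.015]
```

Request:
{"method": "step_arm", "body": {
  "targets": [0,0,0,0,0,4,1,0,0,0,0,0,4,1]
}}

```text
clock: 9.45
eef_pos: [563.4, -290.5, 93.2]
eef_rot: [-2.986, 1.537, -3.055]
force: [-9.4, 2.4, 3.5]
opening: 0.1
```

```bash
python3 -c "
from h import *
hf(np.array([588,-207]))"
```

```text
t 9.45 z 93.2 ybear 86.1 hub in tool y,z 85.0 18.8 F tool [-3.2  1.8 -9.6] tilt [-0.999 -0.005 -0.033]
```

Request:
{"method": "step_arm", "body": {
  "targets": [0,0,0,0,0,8,1]
}}

```text
clock: 9.53
eef_pos: [563.7, -290.5, 93.1]
eef_rot: [-3.034, 1.521, -3.103]
force: [-23.3, 5.2, 16.4]
opening: 0.5
```

Request:
{"method": "step_arm", "body": {
  "targets": [0,0,0,0,0,-15,1,0,0,0,0,0,-25,1,0,0,0,-35,0,0,1,0,0,0,-38,0,0,1,0,0,0,-38,0,0,1]
}}

```text
clock: 9.95
eef_pos: [518.6, -289.9, 205.0]
eef_rot: [-3.072, 1.499, 3.14]
force: [-0.1, -0.6, -0.5]
opening: 0.4
```

```bash
python3 -c "
from h import *
plan([350,-450,230],0)
d=grab('top');cv2.imwrite('pics/k.png',cv2.cvtColor(d['color'],4))"
```

```text
t 9.95 pos [ 518.6 -289.9  205. ] ybear 86.0 j [ 0.87  0.84 -0.86  1.61  0.7   1.1   1.29] F [-0.1 -0.6 -0.5]
rot [85.9 -3.1  3.3] shift [ -12.9 -171.7 -158.2]
```

View pics/k.png

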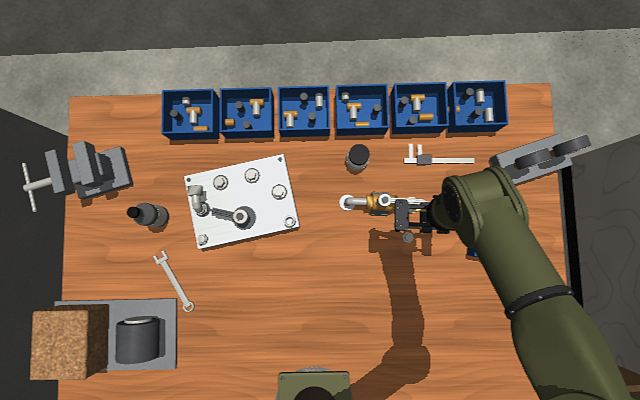

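Request:
{"method": "step_arm", "body": {
  "targets": [0,0,0,-8,-25,-25,1,0,0,0,-5,-25,-25,1,0,0,0,0,-25,-25,1,0,0,0,0,-25,-25,1,0,0,0,0,-25,-25,1]
}}

```text
clock: 10.42
eef_pos: [400.5, -405.5, 246.7]
eef_rot: [-2.736, 1.538, -2.795]
force: [0.8, -0.4, -0.2]
opening: 0.1
```

Request:
{"method": "step_arm", "body": {
  "targets": [0,0,0,0,-25,-25,1,0,0,0,0,-25,-25,1,0,0,0,0,0,0,1,0,0,0,0,0,0,1]
}}

```text
clock: 10.75
eef_pos: [336.1, -465.1, 253.0]
eef_rot: [-2.477, 1.531, -2.555]
force: [0.0, 0.8, -1.0]
opening: 0.4
```

```bash
python3 -c "
from h import *
d=shot('top','l',175,485,140,260,2.5)
h=ray(d,198+672/16-.5,200+262/16-.5,108)[:2]
angle(d,h,(212,230,206,220))
shot('top','m',335,485,145,260,5)
print(robot.read_state()['eef_pos'])"
```

```text
line bearing 77.5 hub off line 0.46 bearing hub->mean 77.01
[ 336.62109909 -464.57642224  252.5708628 ]
```

View pics/l.png

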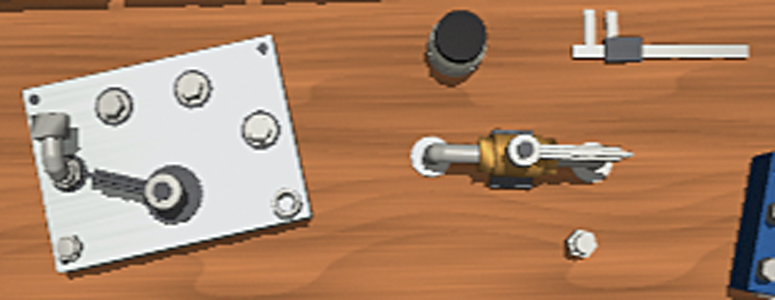

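View pics/m.png

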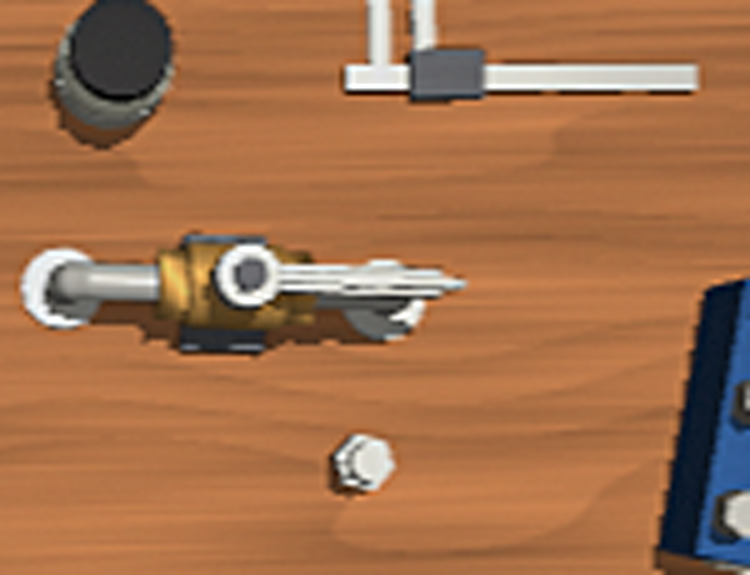

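The last view shows the lever (249,275 to 465,285) parallel to the pipe at its stop. The selector points at the elbow foot, and the cap nut, ferrule and adapter are at their original pixels. I'm handing the job in.

```bash
python3 -c "
from station import robot
print(robot.finish_job())"
```

```text
the job is handed in; nothing more can be done
None
```

The selector handle points at the elbow's port and the supply valve's lever is fully open at its stop. I did the selector first. Both were pushed on one flank with the shut fingertips, with no pinching. The job was handed in at about 11 s, with the arm well clear and the wrist force near zero.

- **Selector:** The block's edges put the elbow port at world bearing 77.4°. The last top-view check read the handle at 77.0° to 77.5°. Earlier readings were 76.5° to 78.4° from above and about 77.0° from the side, so it should be within about 1°. The hexagonal plugs gave a slightly different port bearing, 75.2° to 76.1°. I trusted the block edges because the two edges agreed with each other and a direct sighting of the elbow's foot gave 77.8°.
- **Lever:** It stopped moving at about 266°, in line with the pipe (about 266.5°). A firmer push of about 24 N sideways did not move it. The last top picture shows the lever parallel to the pipe.
- **Loose things:** The cap nut, ferrule, adapter, jar and calliper appear at the same image positions as before. I judged the bottle, spanner and bin by eye only, and saw no change.

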